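Close the saucer mould evenly

ROBOT

A 6-joint arm with a two-finger parallel gripper is mounted at the origin on the work surface. World frame = base frame: x ahead of the robot, y to its left, z up, the work surface at z = 0. Lengths are in mm, angles in rad, forces in N, time in s.
With the tool pointing down it reaches from about 350 to 1000 mm from the base axis. Payload 7.1 kg.
Tool frame: the origin (TCP) lies at the very end of the fingers, on their centre line; the grasp point (between the pads) lies 19 mm behind it (arm.tcp_to_grasp is the distance from the TCP to the grasp point, in mm); z points along the fingers, y is the direction in which the jaws open and shut (so a half turn about z gives the same grasp; the last joint's range is limited). The gripper opens to 85 mm and grips with 20 to 120 N. Pads are 22 mm wide; open, the fingers measure 114 mm over their backs; the gripper's body (76 mm by 85 mm) begins 54 mm behind the grasp point. The pads swing forward as they close: fully open they stand 13 mm farther back than shut.
Start: joints at [-1.265, 0.423, 1.63, -0, 1.089, -0.019], TCP at [199.467, -592.299, 231.319] pointing down, gripper open.
Joint ranges: [-3, 3], [-0.9, 2.11], [0.09, 2.58], [-1.31, 4.45], [0.11, 2.69], [-2.54, 2.54]. Speed limits (rad/s): [2.39, 2.39, 3.01, 3.14, 3.14, 3.14].

INTERFACE

Orientations are given as a unit quaternion [x, y, z, w].
In Python, from workcell import arm, viewer gives the robot as it stands.
- The arm moves only by the shell command python3 -m pendant 'ROWS' [FORCE]. ROWS is JSON, a list of rows, each a list of 7 numbers: the shift along the tool's x, y, z in m, then the turn, a rotation vector about the tool's x, y, z in degrees, then the closure, from 0 (fully open) to 1 (shut). A call has exactly 10 rows; each row shifts and turns the commanded pose from where the row before left it, along the tool's axes as they then stand; what a row does not reach is not made up. A row lasts 1/10 s, in which the tool goes at most 50 mm and 8.59 degrees, less where a joint would pass 70% of its speed; a pose out of reach is approached as far as the arm can. A call with a gripper value outside its range is refused whole. The fingers move at their own pace and stop on an object; FORCE is the grip in N (left out, the last holds). Time passes only in rows, so rows that do not move let the fingers close, or fill a call up. It gives the time, the measured TCP pose, the force and the opening at its end, in the units of the state.
- arm.state(): the state, without advancing time (a new reading comes with each control period).
- viewer.grab_frame(name): name is "scene" or "top"; returns a dict with "color" (480x640x3 uint8, red, green, blue), "depth" (480x640 float32, mm along the optical axis (not along the pixel's ray), 0 where there is no reading), "intrinsics" (3x3 intrinsics, pixels), "xyz" and "attitude" of the camera in the world. Camera axes: x right, y down, z forward; pixel columns grow to the right and rows downward; lengths in mm; the calibration is good to about 2 mm. A picture is of the moment at which its call begins.
- arm.finish_job(): hands the job in, once; it reports no verdict.
The state is a dict: "t": time; "qpos": joint angles; "qvel": joint speeds; "joint_efforts": joint torques, N m; "eef_pos": TCP position; "eef_rot": TCP orientation; "ft_force": force on the tool from outside, world axes, zero at the start; "torque": the same for the moment, N m; "finger_gap": opening from 0.0 (shut) to 1.0 (fully open).
Only numpy, scipy, OpenCV 4.12 (cv2) and the standard library are available. Lean on these libraries where they do the work, as an engineer would, in place of code of your own. Each camera call takes 0.05 s, during which the arm holds its last target.

TASK

Close the saucer mould by pushing down its four red clamps crosswise in two rounds: first bring all four to about halfway, then push all four fully home, in each round going from the first clamp to the one diagonally opposite before the other two. Never push a clamp most of its travel in one go, as the plaster top must not tip noticeably and must end up seated flat. Leave the teacup and the mug of brushes where they stand.

Things in the scene. Friction and masses are not known exactly. Their poses are not given: they have to be found in the camera images.
- clamp_a_top (a point): push-lock clamp: red flat-topped knob, 40 mm across, 20 mm tall, on a corner of the mould frame. Point: centre of its top face; z up, x and y along the frame's sides. Top 180 to 182 mm above the table when up, 168 halfway, 155 fully home (hard stop). Push straight down, 8 to 16 N; it stays where left. Clamp c is diagonally opposite, b and d are its neighbours.
- clamp_b_top (a point): push-lock clamp: red flat-topped knob, 40 mm across, 20 mm tall, on a corner of the mould frame. Point: centre of its top face; z up, x and y along the frame's sides. Top 180 to 182 mm above the table when up, 168 halfway, 155 fully home (hard stop). Push straight down, 8 to 16 N; it stays where left. Clamp d is diagonally opposite, a and c are its neighbours.
- clamp_c_top (a point): push-lock clamp: red flat-topped knob, 40 mm across, 20 mm tall, on a corner of the mould frame. Point: centre of its top face; z up, x and y along the frame's sides. Top 180 to 182 mm above the table when up, 168 halfway, 155 fully home (hard stop). Push straight down, 8 to 16 N; it stays where left. Clamp a is diagonally opposite, b and d are its neighbours.
- clamp_d_top (a point): push-lock clamp: red flat-topped knob, 40 mm across, 20 mm tall, on a corner of the mould frame. Point: centre of its top face; z up, x and y along the frame's sides. Top 180 to 182 mm above the table when up, 168 halfway, 155 fully home (hard stop). Push straight down, 8 to 16 N; it stays where left. Clamp b is diagonally opposite, a and c are its neighbours.
- mould_top: loose upper mould half: cream plaster slab 156 x 156 x 24 mm, dark pouring hole in the middle. Origin: centre of its underside, z up; 82 mm above the table at the start, 58 mm when seated. Springs hold it up; the clamps, on a 130 mm square, stand 1 to 3 mm above it and press it down. One clamp halfway tips it 3 to 4 degrees, all the way 8; the opposite one levels it.
- teacup: bystander: cream teacup with red dots on a white, red-rimmed saucer, one piece, saucer 150 mm across, 72 mm tall in all. Origin at the centre of its underside.
- brush_mug: bystander: white mug 82 mm across and 100 mm tall, full of red paint brushes that reach about 205 mm above the table. Origin at the centre of its underside.
Not all that is in view belongs to the job. Leave any pink or yellow look-alike of the mould_top alone.

How it is judged (in metres and radians):
On the way:
1. first round: all four clamps are about halfway down (7 to 19 mm pushed) at the same time (height (world z) of clamp_a_top between 0.163 and 0.175 m and height (world z) of clamp_b_top between 0.163 and 0.175 m and height (world z) of clamp_c_top between 0.163 and 0.175 m and height (world z) of clamp_d_top between 0.163 and 0.175 m), for 0.2 s.
At the end, for the whole second after the job is handed in: All four clamps are fully home (within 4 mm of their stops) and the plaster top is at rest, seated on the lower half (within 4 mm) and level within 2 degrees (height (world z) of each of clamp_a_top, clamp_b_top, clamp_c_top, clamp_d_top below 0.159 m and height (world z) of mould_top below 0.062 m and angle between mould_top's own z axis and vertical below 0.035 rad and linear speed of mould_top below 0.01 m/s); the robot touches nothing.
It fails at once if the plaster top tipped more than 6 degrees (angle between mould_top's own z axis and vertical above 0.105 rad).
It fails at once if first round: two neighbouring clamps pushed (9 mm or more) while both others are still up (5 mm or less) ((height (world z) of each of clamp_a_top, clamp_b_top below 0.173 m and height (world z) of each of clamp_c_top, clamp_d_top above 0.177 m) or (height (world z) of each of clamp_b_top, clamp_c_top below 0.173 m and height (world z) of each of clamp_d_top, clamp_a_top above 0.177 m) or (height (world z) of each of clamp_c_top, clamp_d_top below 0.173 m and height (world z) of each of clamp_a_top, clamp_b_top above 0.177 m) or (height (world z) of each of clamp_d_top, clamp_a_top below 0.173 m and height (world z) of each of clamp_b_top, clamp_c_top above 0.177 m)).
It fails at once if second round: two neighbouring clamps home (within 4 mm) while both others are not (7.5 mm or more left) ((height (world z) of each of clamp_a_top, clamp_b_top below 0.159 m and height (world z) of each of clamp_c_top, clamp_d_top above 0.1625 m) or (height (world z) of each of clamp_b_top, clamp_c_top below 0.159 m and height (world z) of each of clamp_d_top, clamp_a_top above 0.1625 m) or (height (world z) of each of clamp_c_top, clamp_d_top below 0.159 m and height (world z) of each of clamp_a_top, clamp_b_top above 0.1625 m) or (height (world z) of each of clamp_d_top, clamp_a_top below 0.159 m and height (world z) of each of clamp_b_top, clamp_c_top above 0.1625 m)).
It fails at once if the teacup or the mug of brushes shifted by more than 30 mm or tipped more than 20 degrees (distance of any of teacup, brush_mug from where it was at the start of the episode above 0.03 m or angle between any of teacup, brush_mug's own z axis and vertical above 0.35 rad).
It also fails if it takes over 61 s, if anything falls off the work surface, if the arm or the gripper's body presses on something with over 40 N, if the wrist force passes 120 N, or if a joint passes its speed limit or range.

## Working session

There is one attempt and no reset: what is moved stays moved. The work goes in short steps, Python scripts to look and compute and a shell command to move; the robot and the scene stay as the last step left them, time stands still between calls to the robot, and variables do not carry over. Pictures are saved under pics/ and viewed, and the job is handed in when it is done.

```bash
ls; mkdir -p pics; python3 - <<'E'
from workcell import arm, viewer
import cv2, numpy as np
s=arm.state(); print({k:np.round(v,3).tolist() for k,v in s.items()})
for n in ("scene","top"):
    f=viewer.grab_frame(n); cv2.imwrite(f"pics/{n}0.png",f["color"][:,:,::-1]); np.savez(f"{n}0.npz",**f)
    print(n,f["intrinsics"],f["xyz"],f["attitude"])
E
```

```text
pics
{'t': 0.0, 'qpos': [-1.265, 0.424, 1.631, 0.0, 1.089, -0.019], 'qvel': [-0.001, -0.0, 0.001, 0.0, -0.001, -0.001], 'joint_efforts': [-0.002, -55.739, -28.174, -0.0, 0.007, 0.0], 'eef_pos': [199.298, -591.789, 230.542], 'eef_rot': [0.987, 0.162, -0.0, -0.001], 'ft_force': [-0.034, 0.176, 0.216], 'torque': [0.027, 0.011, -0.03], 'finger_gap': 1.001}
scene [[512.4842154    0.         319.67726669]
 [  0.         512.4842154  239.18132772]
 [  0.           0.           1.        ]] [1138.74262696 -187.20178529  994.26825742] [ 0.73605603  0.58526868 -0.20907596 -0.268271  ]
top [[594.61075889   0.         318.21581252]
 [  0.         594.61075889 259.8678299 ]
 [  0.           0.           1.        ]] [ 272.90753674  -15.65934596 1649.90472455] [ 0.71537307 -0.69710029  0.02902125 -0.03808302]
```

View pics/scene0.png

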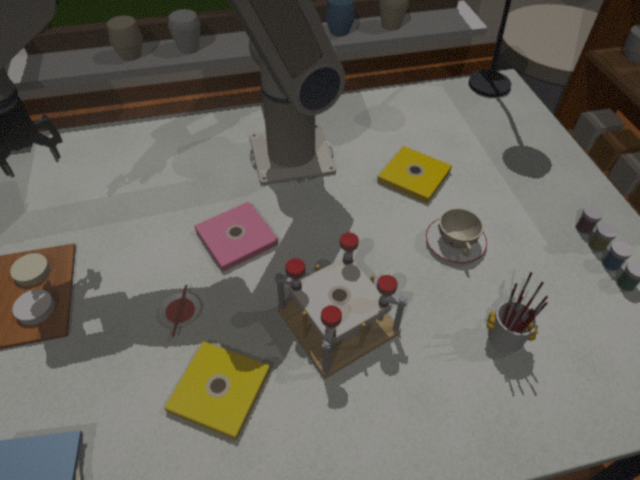

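View pics/top0.png

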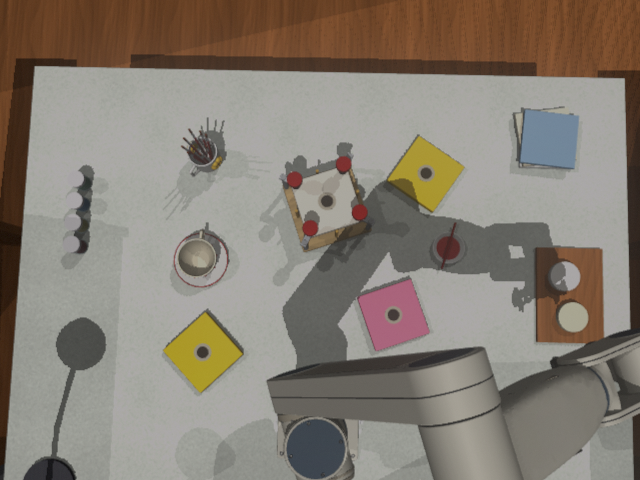

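The red knobs in the scene view are at (295,268), (349,241), (387,285) and (331,316). In the top view they are at (295,180), (344,163), (360,213) and (310,228). Other things that could be mistaken for them are the red dish (448,248 top), the brushes (200,145 top) and the saucer rim (201,259 top). The look-alike slabs are pink (393,314) and yellow (426,173; 203,352). I choose the four knobs around the cream slab at (327,201) and check them next.

```bash
cat > h.py <<'E'
import numpy as np, cv2
from scipy.spatial.transform import Rotation as R
def ray(f,u,v):
    d=np.linalg.inv(f["intrinsics"])@np.array([u,v,1.]); return R.from_quat(f["attitude"]).as_matrix()@d
def plane(f,u,v,z):
    d=ray(f,u,v); c=np.array(f["xyz"]); return c+d*(z-c[2])/d[2]
def world(f):
    d=f["depth"].astype(float); v,u=np.mgrid[:480,:640]; K=f["intrinsics"]
    p=np.stack([(u-K[0,2])/K[0,0]*d,(v-K[1,2])/K[1,1]*d,d],-1)
    return p@R.from_quat(f["attitude"]).as_matrix().T+np.array(f["xyz"])
def redmask(f):
    h=cv2.cvtColor(f["color"],cv2.COLOR_RGB2HSV)
    return ((h[...,0]<8)|(h[...,0]>172))&(h[...,1]>140)&(h[...,2]>60)
E
python3 - <<'E'
from h import *
rois={"top":[(295,180),(344,163),(360,213),(310,228)],"scene":[(295,268),(349,241),(387,285),(331,316)]}
for n in rois:
    f=dict(np.load(f"{n}0.npz")); W=world(f); m=redmask(f)
    P=[]
    for u,v in rois[n]:
        k=np.zeros_like(m); k[v-14:v+15,u-14:u+15]=1
        mm=m&k&(f["depth"]>0); z=W[mm][:,2]; zt=np.median(z[z>np.percentile(z,50)])
        t=mm&(abs(W[...,2]-zt)<4)
        vv,uu=np.nonzero(t); 
        c,r=cv2.minEnclosingCircle(W[t][:,:2].astype(np.float32))
        p=plane(f,uu.mean(),vv.mean(),181); P.append(p)
        print(n,t.sum(),"zt",zt.round(1),"mean",W[t].mean(0).round(1),"circ",np.round(c,1),round(r,1),"ray",p.round(1))
    P=np.array(P); print("centre",P.mean(0).round(1),"sides",[np.linalg.norm(P[i]-P[i-1]).round(1) for i in range(4)],"angles",[np.degrees(np.arctan2(*(P[i]-P[i-1])[[1,0]])).round(1) for i in range(4)])
f=dict(np.load("top0.npz")); W=world(f)
for n,(u,v) in dict(mug=(203,150),cup=(201,259),brush=(190,140)).items(): print(n,plane(f,u,v,70).round(),W[v,u].round())
b=W[100:200,160:240].reshape(-1,3); b=b[b[:,2]>60]; print("mugpts",b.min(0).round(),b.max(0).round())
a=cv2.resize(f["color"][140:260,265:395],None,fx=4,fy=4,interpolation=2)
s=dict(np.load("scene0.npz"))["color"][225:375,260:420]; s=cv2.resize(s,(512,480),interpolation=2)
cv2.imwrite("pics/crop0.png",np.hstack([a[:,:280*1] if 0 else cv2.resize(a,(280,258)),cv2.resize(s,(275,258))])[...,::-1])
cv2.imwrite("pics/crop1.png",s[...,::-1])
E
```

```text
top 100 zt 184.1 mean [615.6  70.7 183.3] circ [615.3  70.2] 18.2 ray [616.1  70.8 181. ]
top 115 zt 182.7 mean [657.6 -50.4 181.8] circ [657.7 -51. ] 18.0 ray [657.8 -50.4 181. ]
top 127 zt 183.4 mean [535.3 -93.9 182.6] circ [536.3 -93.7] 18.9 ray [535.6 -94.  181. ]
top 118 zt 183.2 mean [493.3  29.1 182.4] circ [492.7  28.3] 18.1 ray [493.5  29.1 181. ]
centre [575.8 -11.1 181. ] sides [np.float64(129.5), np.float64(128.2), np.float64(129.8), np.float64(130.1)] angles [np.float64(18.8), np.float64(-71.0), np.float64(-160.4), np.float64(108.9)]
scene 216 zt 181.1 mean [536.8 -91.9 180.3] circ [536.2 -92. ] 19.6 ray [537.4 -92.  181. ]
scene 176 zt 180.8 mean [493.9  30.6 179.9] circ [493.1  31. ] 18.7 ray [494.9  30.2 181. ]
scene 205 zt 182.0 mean [616.4  73.7 181. ] circ [616.3  73.6] 17.6 ray [616.4  73.7 181. ]
scene 259 zt 180.3 mean [659.8 -48.8 179.3] circ [658.6 -49.4] 18.9 ray [660.9 -49.1 181. ]
centre [577.4  -9.3 181. ] sides [np.float64(130.7), np.float64(129.4), np.float64(129.1), np.float64(130.6)] angles [np.float64(-160.8), np.float64(109.2), np.float64(19.7), np.float64(-70.1)]
mug [716. 328.  70.] [719. 331.  57.]
cup [417. 320.  70.] [423. 332.  13.]
brush [743. 365.  70.] [763. 381.   2.]
mugpts [273. -16.  60.] [ 744.  371. 1650.]
```

View pics/crop1.png

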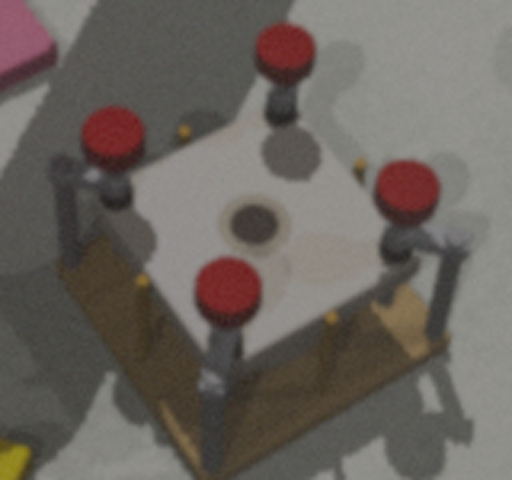

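The crop confirms four red knobs on posts around the cream slab with its dark hole. Averaging both views gives P1 (616,72), P2 (659,-50), P3 (536,-93) and P4 (494,29.5). P1–P3 and P2–P4 are the diagonals. Teacup and mug are both about 300 mm away from them.

```bash
cat >> h.py <<'E'
P={1:(616.2,72.2),2:(659.,-49.8),3:(536.4,-93.),4:(494.1,29.7)}
def rep():
    from workcell import arm
    s=arm.state(); T=R.from_quat(s["eef_rot"]).as_matrix()
    print("t",round(s["t"],2),"pos",np.round(s["eef_pos"],1),"F",np.round(s["ft_force"],1),"gap",round(s["finger_gap"],2),"tilt",np.round(T[:,2],3),"yaw",np.degrees(np.arctan2(T[1,0],T[0,0])).round(1))
    for k,(x,y) in P.items():
        print("P",k,"tool shift to top z181:",np.round(T.T@(np.array([x,y,181.])-s["eef_pos"]),1))
E
python3 -c "from h import *; rep()"
```

```text
t 0.1 pos [ 199.3 -591.8  230.6] F [ 0.  -0.1  0. ] gap 1.0 tilt [-0.     0.001 -1.   ] yaw 18.6
P 1 tool shift to top z181: [ 607.  -496.2   50.3]
P 2 tool shift to top z181: [ 608.6 -366.9   50.2]
P 3 tool shift to top z181: [ 478.6 -365.1   50.1]
P 4 tool shift to top z181: [ 477.7 -494.9   50.3]
```

```bash
python3 -m pendant '[[0.034,-0.026,0,0,0,0,1],[0.034,-0.026,0,0,0,0,1],[0.034,-0.026,0,0,0,0,1],[0.034,-0.026,0,0,0,0,1],[0.034,-0.026,0,0,0,0,1],[0.034,-0.026,0,0,0,0,1],[0.034,-0.026,0,0,0,0,1],[0.034,-0.026,0,0,0,0,1],[0.034,-0.026,0,0,0,0,1],[0.034,-0.026,0,0,0,0,1]]' 40; python3 -c "from h import *; rep()"
```

```text
t: 1.1
eef_pos: [439.3, -235.7, 231.2]
eef_rot: [0.987, 0.162, -0.0, -0.0]
ft_force: [1.2, -0.4, -0.6]
finger_gap: 0.002
t 1.1 pos [ 439.3 -235.7  231.2] F [ 1.2 -0.4 -0.6] gap 0.0 tilt [-0.  0. -1.] yaw 18.6
P 1 tool shift to top z181: [ 265.9 -235.4   50.2]
P 2 tool shift to top z181: [ 267.6 -106.1   50.1]
P 3 tool shift to top z181: [ 137.6 -104.3   50.2]
P 4 tool shift to top z181: [ 136.7 -234.1   50.2]
```

```bash
python3 -m pendant '[[0.028,-0.022,0,0,0,0,1],[0.028,-0.022,0,0,0,0,1],[0.028,-0.022,0,0,0,0,1],[0.028,-0.022,0,0,0,0,1],[0.0255,-0.0165,0,0,0,0,1],[0,0,0.01,0,0,0,1],[0,0,0.015,0,0,0,1],[0,0,0.01,0,0,0,1],[0,0,0.005,0,0,0,1],[0,0,0,0,0,0,1]]'; python3 - <<'E'
from h import *; rep()
from workcell import viewer
f=viewer.grab_frame("scene"); c=cv2.resize(f["color"][190:340,220:420],(800,600),interpolation=2)
cv2.imwrite("pics/ap1.png",c[...,::-1])
E
```

```text
t: 2.1
eef_pos: [534.8, -94.9, 190.4]
eef_rot: [0.987, 0.161, -0.001, -0.0]
ft_force: [-0.5, -0.9, 0.7]
finger_gap: -0.002
t 2.1 pos [534.8 -94.9 190.4] F [-0.5 -0.9  0.7] gap -0.0 tilt [-0.002  0.    -1.   ] yaw 18.6
P 1 tool shift to top z181: [ 130.3 -132.5    9.3]
P 2 tool shift to top z181: [132.1  -3.2   9.2]
P 3 tool shift to top z181: [ 2.1 -1.3  9.4]
P 4 tool shift to top z181: [   1.1 -131.1    9.5]
```

View pics/ap1.png

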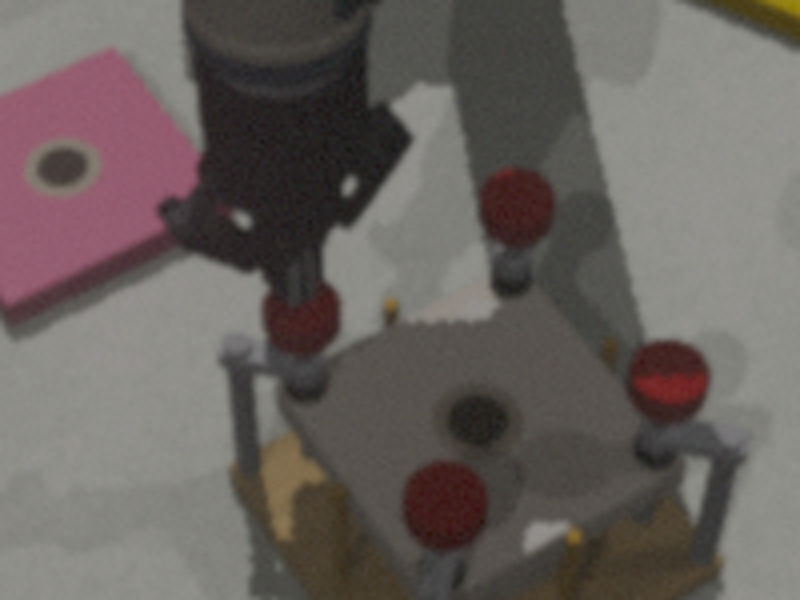

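The shut fingers stand over knob P3, with the tip at about (303,300) and the knob at (302,318) in the crop. I now press it to about 168 mm.

```bash
python3 -m pendant '[[0.002,-0.001,0.004,0,0,0,1],[0,0,0.004,0,0,0,1],[0,0,0.003,0,0,0,1],[0,0,0.003,0,0,0,1],[0,0,0.003,0,0,0,1],[0,0,0.002,0,0,0,1],[0,0,0.002,0,0,0,1],[0,0,0,0,0,0,1],[0,0,0,0,0,0,1],[0,0,0,0,0,0,1]]'; python3 -c "from h import *; rep()"
```

```text
t: 3.15
eef_pos: [537.5, -93.0, 171.1]
eef_rot: [0.987, 0.162, 0.0, 0.0]
ft_force: [-2.2, -0.6, 6.9]
finger_gap: -0.002
t 3.15 pos [537.5 -93.  171.1] F [-2.2 -0.6  6.9] gap -0.0 tilt [ 0.001 -0.    -1.   ] yaw 18.6
P 1 tool shift to top z181: [ 127.3 -131.4   -9.9]
P 2 tool shift to top z181: [129.   -2.1  -9.9]
P 3 tool shift to top z181: [-1.  -0.3 -9.9]
P 4 tool shift to top z181: [  -1.9 -130.1  -10. ]
```

```bash
python3 -m pendant '[[0,0,0.0015,0,0,0,1],[0,0,0.001,0,0,0,1],[0,0,0,0,0,0,1],[0,0,0,0,0,0,1],[0,0,0,0,0,0,1],[0,0,-0.005,0,0,0,1],[0,0,-0.01,0,0,0,1],[0,0,-0.01,0,0,0,1],[0,0,-0.01,0,0,0,1],[0,0,0,0,0,0,1]]'; python3 - <<'E'
from h import *; rep()
from workcell import viewer
f=viewer.grab_frame("scene"); c=cv2.resize(f["color"][190:340,220:420],(800,600),interpolation=2)
cv2.imwrite("pics/pr1.png",c[...,::-1])
E
```

```text
t: 4.15
eef_pos: [538.4, -93.1, 204.8]
eef_rot: [0.987, 0.162, 0.002, 0.001]
ft_force: [0.2, 0.3, 1.0]
finger_gap: 0.002
t 4.15 pos [538.4 -93.1 204.8] F [0.2 0.3 1. ] gap 0.0 tilt [ 0.003 -0.001 -1.   ] yaw 18.6
P 1 tool shift to top z181: [ 126.4 -131.9   23.9]
P 2 tool shift to top z181: [128.1  -2.6  24.1]
P 3 tool shift to top z181: [-1.9 -0.8 23.8]
P 4 tool shift to top z181: [  -2.9 -130.6   23.5]
```

View pics/pr1.png

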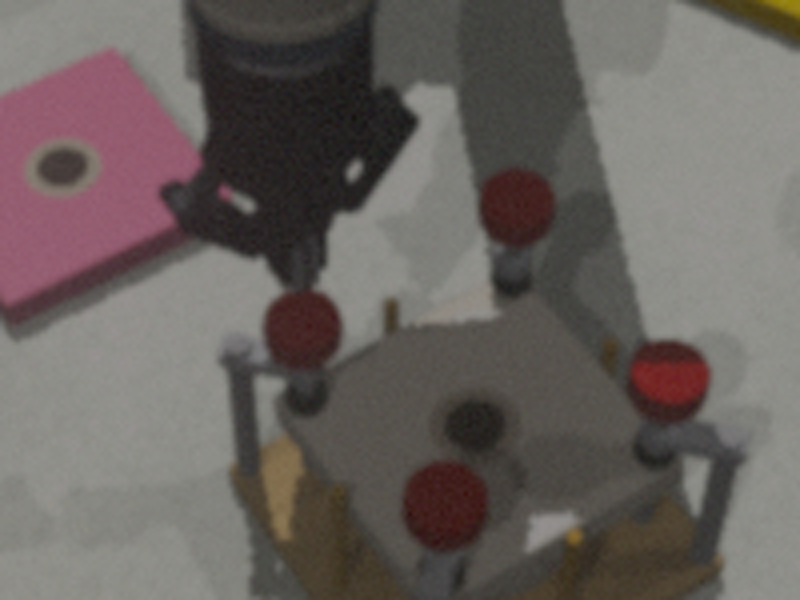

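P3 dropped visibly, from (302,318) to (303,330), and the slab tips a little towards it. Next is the diagonal one, P1.

```bash
python3 -m pendant '[[0.0255,-0.026,0,0,0,0,1],[0.0255,-0.026,0,0,0,0,1],[0.0255,-0.026,0,0,0,0,1],[0.0255,-0.026,0,0,0,0,1],[0.0255,-0.026,0,0,0,0,1],[0,0,0.004,0,0,0,1],[0,0,0.004,0,0,0,1],[0,0,0.004,0,0,0,1],[0,0,0,0,0,0,1],[0,0,0,0,0,0,1]]'; python3 - <<'E'
from h import *; rep()
from workcell import viewer
for n in ("scene","top"):
    f=viewer.grab_frame(n);np.savez(f"{n}1.npz",**f)
    W=world(f); m=redmask(f)
    for k,(x,y) in P.items():
        t=m&(np.hypot(W[...,0]-x,W[...,1]-y)<15)&(W[...,2]>145); print(n,k,t.sum(),np.median(W[t][:,2]).round(1) if t.any() else 0)
f=viewer.grab_frame("scene"); c=cv2.resize(f["color"][190:340,260:460],(800,600),interpolation=2)
cv2.imwrite("pics/ap2.png",c[...,::-1])
E
```

```text
t: 5.2
eef_pos: [616.2, 70.0, 190.6]
eef_rot: [0.987, 0.161, -0.0, 0.0]
ft_force: [0.8, -0.1, 0.4]
finger_gap: 0.001
t 5.2 pos [616.2  70.  190.6] F [ 0.8 -0.1  0.4] gap 0.0 tilt [-0.001 -0.    -1.   ] yaw 18.5
P 1 tool shift to top z181: [ 0.7 -2.1  9.6]
P 2 tool shift to top z181: [  2.5 127.2   9.6]
P 3 tool shift to top z181: [-127.5  129.2    9.7]
P 4 tool shift to top z181: [-128.6   -0.6    9.7]
scene 1 33 180.6
scene 2 176 179.4
scene 3 137 167.6
scene 4 129 179.8
top 1 0 0
top 2 104 180.0
top 3 112 169.5
top 4 0 0
```

View pics/ap2.png

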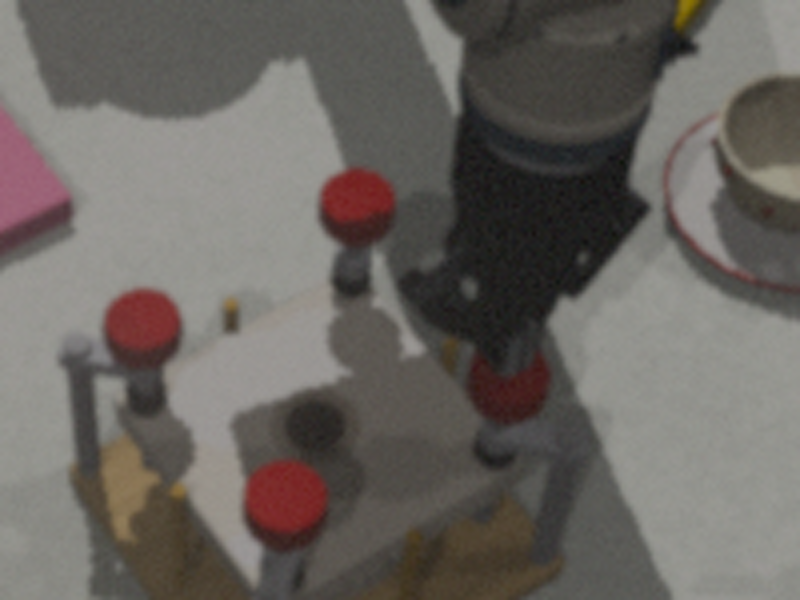

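P3 now reads 168–169 mm and the tip is over P1 (crop 510,375). Press P1 by the same amount.

```bash
python3 -m pendant '[[0,-0.001,0.005,0,0,0,1],[0,0,0.004,0,0,0,1],[0,0,0.003,0,0,0,1],[0,0,0.003,0,0,0,1],[0,0,0.003,0,0,0,1],[0,0,0.003,0,0,0,1],[0,0,0.002,0,0,0,1],[0,0,0,0,0,0,1],[0,0,0,0,0,0,1],[0,0,0,0,0,0,1]]'; python3 -c "from h import *; rep()"
```

```text
t: 6.35
eef_pos: [616.3, 71.9, 168.4]
eef_rot: [0.987, 0.162, 0.0, 0.0]
ft_force: [-2.1, -1.0, 7.5]
finger_gap: -0.001
t 6.35 pos [616.3  71.9 168.4] F [-2.1 -1.   7.5] gap -0.0 tilt [ 0. -0. -1.] yaw 18.6
P 1 tool shift to top z181: [ -0.   -0.3 -12.6]
P 2 tool shift to top z181: [  1.6 129.  -12.5]
P 3 tool shift to top z181: [-128.4  130.8  -12.6]
P 4 tool shift to top z181: [-129.3    1.   -12.6]
```

```bash
python3 -m pendant '[[0,0,-0.006,0,0,0,1],[0,0,-0.012,0,0,0,1],[0,0,-0.012,0,0,0,1],[0,0.032,0,0,0,0,1],[0.001,0.032,0,0,0,0,1],[0.001,0.032,0,0,0,0,1],[0,0.033,0,0,0,0,1],[0,0,0.004,0,0,0,1],[0,0,0.003,0,0,0,1],[0,0,0,0,0,0,1]]'; python3 -c "from h import *; rep()"
```

```text
t: 7.35
eef_pos: [658.7, -48.9, 190.5]
eef_rot: [0.987, 0.162, -0.001, -0.0]
ft_force: [-0.9, -0.6, 0.5]
finger_gap: 0.001
t 7.35 pos [658.7 -48.9 190.5] F [-0.9 -0.6  0.5] gap 0.0 tilt [-0.001  0.    -1.   ] yaw 18.6
P 1 tool shift to top z181: [  -1.6 -128.3    9.6]
P 2 tool shift to top z181: [-0.   0.9  9.5]
P 3 tool shift to top z181: [-130.     2.7    9.7]
P 4 tool shift to top z181: [-130.9 -127.1    9.8]
```

```bash
python3 -m pendant '[[0,0,0.005,0,0,0,1],[0,0,0.004,0,0,0,1],[0,0,0.003,0,0,0,1],[0,0,0.003,0,0,0,1],[0,0,0.003,0,0,0,1],[0,0,0.003,0,0,0,1],[0,0,0.002,0,0,0,1],[0,0,0,0,0,0,1],[0,0,0,0,0,0,1],[0,0,0,0,0,0,1]]'; python3 -c "from h import *; rep()"
```

```text
t: 8.35
eef_pos: [659.1, -48.8, 168.2]
eef_rot: [0.987, 0.162, -0.0, -0.0]
ft_force: [-1.8, 2.6, 5.5]
finger_gap: -0.004
t 8.35 pos [659.1 -48.8 168.2] F [-1.8  2.6  5.5] gap -0.0 tilt [-0.     0.001 -1.   ] yaw 18.6
P 1 tool shift to top z181: [  -2.  -128.4  -12.7]
P 2 tool shift to top z181: [ -0.4   0.9 -12.8]
P 3 tool shift to top z181: [-130.4    2.6  -12.8]
P 4 tool shift to top z181: [-131.3 -127.2  -12.7]
```

```bash
python3 -m pendant '[[0,0,-0.006,0,0,0,1],[0,0,-0.012,0,0,0,1],[0,0,-0.012,0,0,0,1],[-0.026,-0.0255,0,0,0,0,1],[-0.026,-0.0255,0,0,0,0,1],[-0.026,-0.0255,0,0,0,0,1],[-0.026,-0.0255,0,0,0,0,1],[-0.027,-0.0255,0,0,0,0,1],[0,0,0.004,0,0,0,1],[0,0,0.003,0,0,0,1]]'; python3 - <<'E'
from h import *; rep()
from workcell import viewer
f=viewer.grab_frame("scene"); c=cv2.resize(f["color"][190:340,220:420],(800,600),interpolation=2)
cv2.imwrite("pics/ap4.png",c[...,::-1])
E
```

```text
t: 9.35
eef_pos: [495.2, 29.6, 191.9]
eef_rot: [0.987, 0.162, 0.001, 0.0]
ft_force: [0.6, 0.2, 0.7]
finger_gap: -0.001
t 9.35 pos [495.2  29.6 191.9] F [0.6 0.2 0.7] gap -0.0 tilt [ 0.003 -0.    -1.   ] yaw 18.7
P 1 tool shift to top z181: [128.3  -1.7  11.2]
P 2 tool shift to top z181: [129.8 127.6  11.3]
P 3 tool shift to top z181: [ -0.2 129.3  11. ]
P 4 tool shift to top z181: [-1.  -0.5 10.9]
```

View pics/ap4.png

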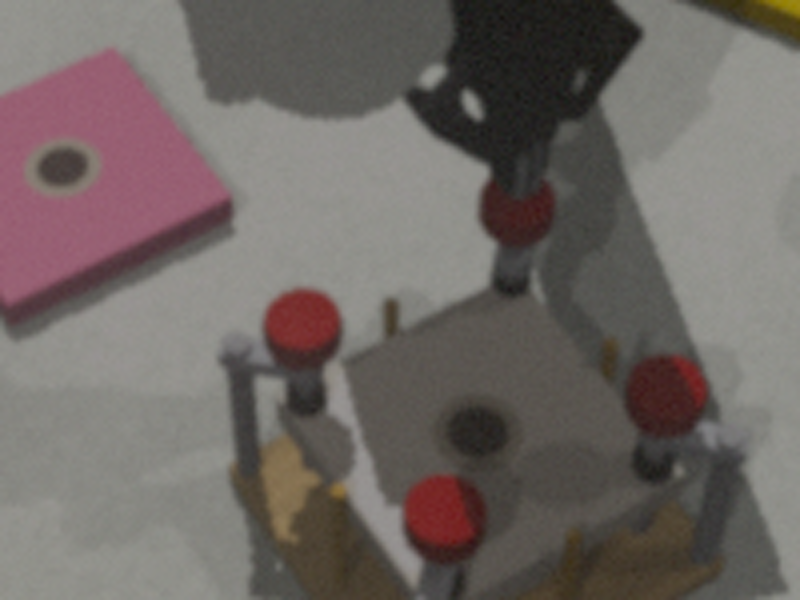

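The tip is over P4 (crop 517,205), and the other three knobs have been lowered. Press P4.

```bash
python3 -m pendant '[[-0.0005,0,0.005,0,0,0,1],[0,0,0.004,0,0,0,1],[0,0,0.003,0,0,0,1],[0,0,0.003,0,0,0,1],[0,0,0.003,0,0,0,1],[0,0,0.003,0,0,0,1],[0,0,0.002,0,0,0,1],[0,0,0,0,0,0,1],[0,0,0,0,0,0,1],[0,0,0,0,0,0,1]]'; python3 - <<'E'
from h import *; rep()
E
```

```text
t: 10.4
eef_pos: [494.9, 28.9, 168.0]
eef_rot: [0.987, 0.162, 0.0, 0.0]
ft_force: [1.0, -2.4, 4.5]
finger_gap: -0.001
t 10.4 pos [494.9  28.9 168. ] F [ 1.  -2.4  4.5] gap -0.0 tilt [ 0.001 -0.    -1.   ] yaw 18.6
P 1 tool shift to top z181: [128.8  -2.4 -12.9]
P 2 tool shift to top z181: [130.5 126.9 -12.9]
P 3 tool shift to top z181: [  0.5 128.8 -13. ]
P 4 tool shift to top z181: [ -0.4  -1.  -13. ]
```

```bash
python3 -m pendant '[[0,0,-0.006,0,0,0,1],[0,0,-0.012,0,0,0,1],[0,0,-0.012,0,0,0,1],[0,0,-0.01,0,0,0,1],[0,0.032,0,0,0,0,1],[0,0.032,0,0,0,0,1],[0,0.033,0,0,0,0,1],[0,0.032,0,0,0,0,1],[0,0,0,0,0,0,1],[0,0,0,0,0,0,1]]'; python3 - <<'E'
from h import *; rep()
from workcell import viewer
for n in ("scene","top"):
    f=viewer.grab_frame(n)
    W=world(f); m=redmask(f)
    for k,(x,y) in P.items():
        t=m&(np.hypot(W[...,0]-x,W[...,1]-y)<15)&(W[...,2]>145)
        print(n,k,t.sum(),np.median(W[t][:,2]).round(1) if t.any() else 0)
    cv2.imwrite(f"pics/half_{n}.png",f["color"][...,::-1])
E
```

```text
t: 11.4
eef_pos: [535.2, -93.4, 208.3]
eef_rot: [0.987, 0.161, 0.0, -0.0]
ft_force: [-0.1, 0.1, -0.6]
finger_gap: 0.001
t 11.4 pos [535.2 -93.4 208.3] F [-0.1  0.1 -0.6] gap 0.0 tilt [ 0.  0. -1.] yaw 18.5
P 1 tool shift to top z181: [ 129.4 -131.3   27.4]
P 2 tool shift to top z181: [131.3  -2.   27.4]
P 3 tool shift to top z181: [ 1.3  0.  27.3]
P 4 tool shift to top z181: [ 1.000e-01 -1.297e+02  2.730e+01]
scene 1 115 167.3
scene 2 119 167.5
scene 3 5 166.7
scene 4 34 166.7
top 1 56 168.7
top 2 0 0
top 3 0 0
top 4 12 171.0
```

View pics/half_scene.png

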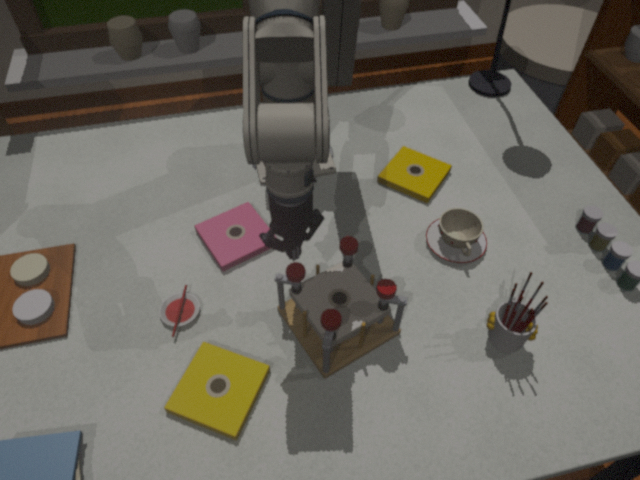

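All four knobs read about 168 mm, the slab looks level, and the cup and mug are undisturbed. Round two starts at P3, to the stop.

```bash
python3 -m pendant '[[0.001,0,0.02,0,0,0,1],[0,0,0.011,0,0,0,1],[0,0,0.004,0,0,0,1],[0,0,0.003,0,0,0,1],[0,0,0.003,0,0,0,1],[0,0,0.003,0,0,0,1],[0,0,0.003,0,0,0,1],[0,0,0.003,0,0,0,1],[0,0,0.002,0,0,0,1],[0,0,0,0,0,0,1]]'; python3 -c "from h import *; rep()"
```

```text
t: 12.5
eef_pos: [536.2, -92.4, 157.1]
eef_rot: [0.987, 0.162, 0.0, -0.0]
ft_force: [-4.4, 2.4, 8.6]
finger_gap: -0.001
t 12.5 pos [536.2 -92.4 157.1] F [-4.4  2.4  8.6] gap -0.0 tilt [ 0.  0. -1.] yaw 18.6
P 1 tool shift to top z181: [ 128.4 -130.5  -23.9]
P 2 tool shift to top z181: [130.   -1.2 -23.9]
P 3 tool shift to top z181: [  0.    0.6 -23.9]
P 4 tool shift to top z181: [  -0.9 -129.2  -23.9]
```

```bash
python3 -m pendant '[[0,0,0.001,0,0,0,1],[0,0,0.001,0,0,0,1],[0,0,0.001,0,0,0,1],[0,0,0.001,0,0,0,1],[0,0,0,0,0,0,1],[0,0,0,0,0,0,1],[0,0,0,0,0,0,1],[0,0,0,0,0,0,1],[0,0,0,0,0,0,1],[0,0,0,0,0,0,1]]'; python3 -c "from h import *; rep()"
```

```text
t: 13.5
eef_pos: [536.3, -92.4, 154.8]
eef_rot: [0.987, 0.162, 0.0, -0.0]
ft_force: [-10.3, 2.9, 26.9]
finger_gap: -0.001
t 13.5 pos [536.3 -92.4 154.8] F [-10.3   2.9  26.9] gap -0.0 tilt [ 0.001  0.    -1.   ] yaw 18.6
P 1 tool shift to top z181: [ 128.3 -130.5  -26. ]
P 2 tool shift to top z181: [129.9  -1.2 -26. ]
P 3 tool shift to top z181: [ -0.    0.6 -26.2]
P 4 tool shift to top z181: [  -1.  -129.2  -26.2]
```

At the stop: 154.8 mm with the force rising to 27 N. On to diagonal P1.

```bash
python3 -m pendant '[[0,0,-0.005,0,0,0,1],[0,0,-0.015,0,0,0,1],[0,0,-0.025,0,0,0,1],[0.0257,-0.026,0,0,0,0,1],[0.0257,-0.026,0,0,0,0,1],[0.0257,-0.026,0,0,0,0,1],[0.0257,-0.026,0,0,0,0,1],[0.0257,-0.0265,0,0,0,0,1],[0,0,0.01,0,0,0,1],[0,0,0,0,0,0,1]]'; python3 - <<'E'
from h import *; rep()
from workcell import viewer
f=viewer.grab_frame("scene"); c=cv2.resize(f["color"][190:340,260:460],(800,600),interpolation=2)
cv2.imwrite("pics/ap5.png",c[...,::-1])
E
```

```text
t: 14.5
eef_pos: [615.4, 72.5, 185.5]
eef_rot: [0.987, 0.163, -0.001, 0.0]
ft_force: [-0.5, 0.2, -0.8]
finger_gap: 0.001
t 14.5 pos [615.4  72.5 185.5] F [-0.5  0.2 -0.8] gap 0.0 tilt [-0.002 -0.    -1.   ] yaw 18.7
P 1 tool shift to top z181: [0.7 0.5 4.5]
P 2 tool shift to top z181: [  2.1 129.8   4.5]
P 3 tool shift to top z181: [-127.9  131.4    4.8]
P 4 tool shift to top z181: [-128.6    1.6    4.8]
```

View pics/ap5.png

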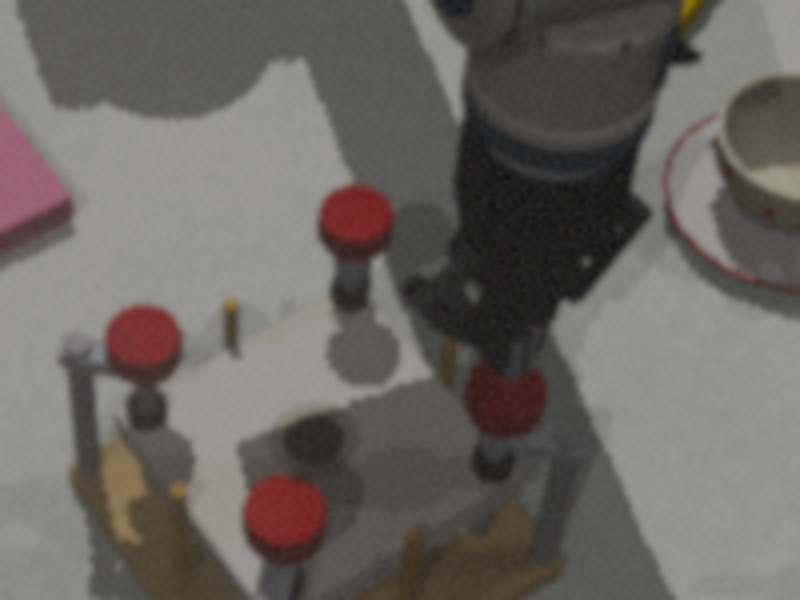

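P3 is home (144,345), and the tip is over P1 (508,385). Press P1 home.

```bash
python3 -m pendant '[[0,0,0.011,0,0,0,1],[0,0,0.004,0,0,0,1],[0,0,0.003,0,0,0,1],[0,0,0.003,0,0,0,1],[0,0,0.003,0,0,0,1],[0,0,0.003,0,0,0,1],[0,0,0.003,0,0,0,1],[0,0,0.002,0,0,0,1],[0,0,0.002,0,0,0,1],[0,0,0,0,0,0,1]]'; python3 -c "from h import *; rep()"
```

```text
t: 15.55
eef_pos: [615.8, 71.1, 155.0]
eef_rot: [0.987, 0.161, -0.0, 0.0]
ft_force: [-8.0, -3.0, 18.9]
finger_gap: 0.003
t 15.55 pos [615.8  71.1 155. ] F [-8.  -3.  18.9] gap 0.0 tilt [-0.001 -0.001 -1.   ] yaw 18.6
P 1 tool shift to top z181: [  0.7  -0.9 -26. ]
P 2 tool shift to top z181: [  2.4 128.3 -26. ]
P 3 tool shift to top z181: [-127.6  130.2  -25.9]
P 4 tool shift to top z181: [-128.6    0.5  -25.9]
```

```bash
python3 -m pendant '[[0,0,-0.005,0,0,0,1],[0,0,-0.012,0,0,0,1],[0,0,-0.018,0,0,0,1],[0,0.032,0,0,0,0,1],[0.001,0.032,0,0,0,0,1],[0.001,0.032,0,0,0,0,1],[0,0.033,0,0,0,0,1],[0,0,0,0,0,0,1],[0,0,0,0,0,0,1],[0,0,0,0,0,0,1]]'; python3 -c "from h import *; rep()"
```

```text
t: 16.55
eef_pos: [659.0, -49.0, 187.9]
eef_rot: [0.987, 0.162, -0.0, -0.0]
ft_force: [0.1, -1.1, -0.7]
finger_gap: 0.002
t 16.55 pos [659.  -49.  187.9] F [ 0.1 -1.1 -0.7] gap 0.0 tilt [-0.  0. -1.] yaw 18.6
P 1 tool shift to top z181: [  -1.9 -128.6    7. ]
P 2 tool shift to top z181: [-0.3  0.7  6.9]
P 3 tool shift to top z181: [-130.3    2.5    7. ]
P 4 tool shift to top z181: [-131.2 -127.3    7. ]
```

```bash
python3 -m pendant '[[0,0,0.012,0,0,0,1],[0,0,0.004,0,0,0,1],[0,0,0.003,0,0,0,1],[0,0,0.003,0,0,0,1],[0,0,0.003,0,0,0,1],[0,0,0.003,0,0,0,1],[0,0,0.003,0,0,0,1],[0,0,0.002,0,0,0,1],[0,0,0.002,0,0,0,1],[0,0,0,0,0,0,1]]'; python3 -c "from h import *; rep()"
```

```text
t: 17.55
eef_pos: [658.7, -48.9, 154.9]
eef_rot: [0.987, 0.162, -0.001, -0.0]
ft_force: [-9.6, 2.9, 18.2]
finger_gap: 0.001
t 17.55 pos [658.7 -48.9 154.9] F [-9.6  2.9 18.2] gap 0.0 tilt [-0.001  0.001 -1.   ] yaw 18.6
P 1 tool shift to top z181: [  -1.6 -128.4  -25.9]
P 2 tool shift to top z181: [ -0.    0.9 -26.1]
P 3 tool shift to top z181: [-130.     2.7  -25.9]
P 4 tool shift to top z181: [-130.9 -127.1  -25.8]
```

```bash
python3 -m pendant '[[0,0,-0.005,0,0,0,1],[0,0,-0.012,0,0,0,1],[0,0,-0.018,0,0,0,1],[-0.0262,-0.0256,0,0,0,0,1],[-0.0262,-0.0256,0,0,0,0,1],[-0.0262,-0.0256,0,0,0,0,1],[-0.0262,-0.0256,0,0,0,0,1],[-0.0262,-0.0256,0,0,0,0,1],[0,0,0,0,0,0,1],[0,0,0,0,0,0,1]]'; python3 - <<'E'
from h import *; rep()
E
```

```text
t: 18.55
eef_pos: [494.9, 30.1, 188.6]
eef_rot: [0.987, 0.162, 0.001, 0.0]
ft_force: [0.3, -0.3, -0.0]
finger_gap: 0.004
t 18.55 pos [494.9  30.1 188.6] F [ 0.3 -0.3 -0. ] gap 0.0 tilt [ 0.002 -0.    -1.   ] yaw 18.7
P 1 tool shift to top z181: [128.4  -1.    7.8]
P 2 tool shift to top z181: [129.9 128.3   7.9]
P 3 tool shift to top z181: [-1.000e-01  1.299e+02  7.700e+00]
P 4 tool shift to top z181: [-0.9  0.2  7.6]
```

```bash
python3 -m pendant '[[0,0,0.012,0,0,0,1],[0,0,0.004,0,0,0,1],[0,0,0.003,0,0,0,1],[0,0,0.003,0,0,0,1],[0,0,0.003,0,0,0,1],[0,0,0.003,0,0,0,1],[0,0,0.003,0,0,0,1],[0,0,0.002,0,0,0,1],[0,0,0.002,0,0,0,1],[0,0,0,0,0,0,1]]'; python3 -c "from h import *; rep()"
```

```text
t: 19.55
eef_pos: [494.8, 29.5, 154.8]
eef_rot: [0.987, 0.162, -0.0, 0.0]
ft_force: [-9.8, -1.7, 28.8]
finger_gap: -0.002
t 19.55 pos [494.8  29.5 154.8] F [-9.8 -1.7 28.8] gap -0.0 tilt [-0. -0. -1.] yaw 18.6
P 1 tool shift to top z181: [128.7  -1.8 -26.2]
P 2 tool shift to top z181: [130.4 127.5 -26.1]
P 3 tool shift to top z181: [  0.4 129.4 -26.1]
P 4 tool shift to top z181: [ -0.6  -0.4 -26.2]
```

```bash
python3 -m pendant '[[0,0,-0.005,0,0,0,1],[0,0,-0.02,0,0,0,1],[0,0,-0.035,0,0,0,1],[0,0,-0.035,0,0,0,1],[-0.02,0.035,0,0,0,0,1],[-0.02,0.035,0,0,0,0,1],[-0.02,0.035,0,0,0,0,1],[-0.02,0.035,0,0,0,0,1],[-0.02,0.035,0,0,0,0,1],[-0.02,0.035,0,0,0,0,1]]'
python3 -m pendant '[[-0.02,0.035,0,0,0,0,1],[-0.02,0.035,0,0,0,0,1],[-0.02,0.035,0,0,0,0,1],[-0.02,0.035,0,0,0,0,1],[-0.02,0.035,0,0,0,0,1],[-0.02,0.035,0,0,0,0,1],[0,0,0,0,0,0,1],[0,0,0,0,0,0,1],[0,0,0,0,0,0,1],[0,0,0,0,0,0,1]]'
python3 - <<'E'
from h import *
from workcell import viewer
for n in ("scene","top"):
    f=viewer.grab_frame(n); g=dict(np.load(f"{n}0.npz"))
    W=world(f); m=redmask(f)
    for k,(x,y) in P.items():
        t=m&(np.hypot(W[...,0]-x,W[...,1]-y)<15)&(W[...,2]>145)
        print(n,k,t.sum(),np.median(W[t][:,2]).round(1) if t.any() else 0)
    r=np.hypot(W[...,0]-576.3,W[...,1]+10.3); t=(r<45)&(r>18)&(abs(W[...,2]-85)<25)&~m
    q=W[t]; A=np.c_[q[:,:2]-[576.3,-10.3],np.ones(len(q))]; c=np.linalg.lstsq(A,q[:,2],rcond=None)[0]
    print(n,"slab top z",c[2].round(1),"tilt deg",np.degrees(np.arctan(np.hypot(c[0],c[1]))).round(2),len(q))
    cv2.imwrite(f"pics/end_{n}.png",f["color"][...,::-1])
E
```

```text
t: 20.55
eef_pos: [447.3, -209.3, 247.6]
eef_rot: [0.987, 0.162, -0.0, -0.0]
ft_force: [0.7, -0.4, 0.4]
finger_gap: -0.002
t: 21.55
eef_pos: [401.2, -443.7, 247.7]
eef_rot: [0.987, 0.162, -0.0, -0.0]
ft_force: [0.9, 0.1, -0.5]
finger_gap: 0.0
scene 1 157 154.4
scene 2 168 154.5
scene 3 3 154.4
scene 4 126 153.9
scene slab top z 81.2 tilt deg 0.22 921
top 1 108 155.5
top 2 105 155.6
top 3 8 156.1
top 4 110 156.3
top slab top z 82.3 tilt deg 0.23 736
```

View pics/end_scene.png

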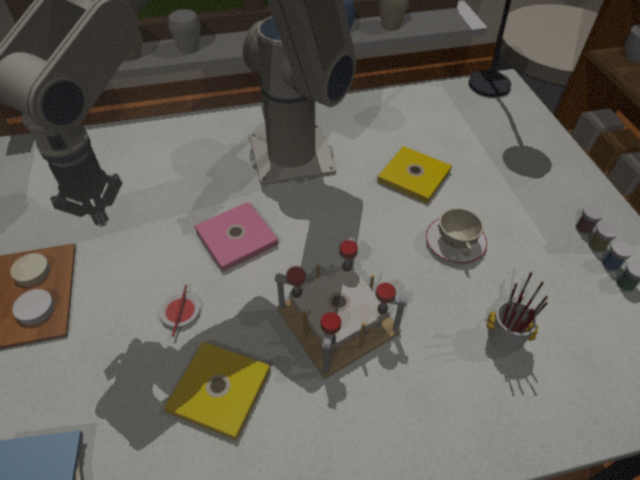

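View pics/end_top.png

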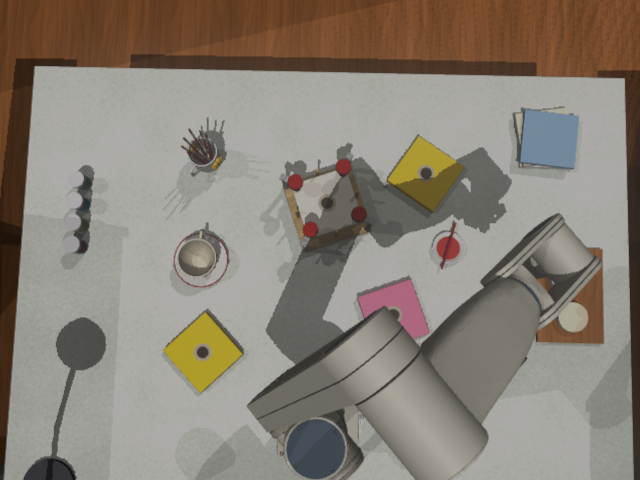

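All four knobs are at 154–156 mm. The slab top is at about 82 mm (underside 58 mm) with 0.2° of tilt. The cup (460,230 scene) and mug (512,325 scene) are where they started, and the arm is clear.

```bash
python3 -c "
from workcell import arm
print(arm.finish_job())"
```

```text
the job is handed in; nothing more can be done
None
```

The mould is closed and the job is handed in, at about 21.7 s of the 61 s allowed. I pushed the four red clamps down with the shut fingers in two rounds, in the same crosswise order each time: right-near, its diagonal opposite left-far, then right-far, then left-near.

- **After round one:** all four clamps read about 167–171 mm in the camera depth. That is within the 163–175 mm window, and they stayed there for over a second.
- **After round two:** the camera depth gave 154–156 mm for all four clamps. The tip stopped at about 155 mm on each, with 18–29 N vertical force.
- **Plaster top:** its upper face is at about 82 mm, so the underside is at about 58 mm, which is seated. The measured tilt is 0.2°.
- **Surroundings:** the teacup, mug and coloured look-alikes look unmoved in both views, and the arm had backed well clear before I handed in.

No check failed. Two readings were weak: the right-near clamp's final height and some of the halfway heights come from only a few unshaded pixels, though the tip heights at the stops agree with them. I did not measure the tilt between presses; in the pictures it only looked slight.

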